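Set up the prep counter by colour

TASK

Set up the prep counter by colour: take the two washed chopping boards from the metal draining stand and stand each on edge in the slotted stand of its own colour, pushed fully down and roughly centred, and set each seasoning shaker in the middle of the coaster that matches its lid. Keep boards and shakers upright all the while, let go of everything, and leave the bowl and the tub where they are.

Things in the scene. Friction and masses are not known exactly. Their poses are not given: they have to be found in the camera images.
- board_blue_mid (a point): centre of the loose blue chopping board, 180 mm long (x), 15 mm thick (y), 120 mm tall (z, up), 0.3 kg, black dot near a top corner. Starts on edge in a slot of a grey metal draining stand, underside 10 mm above the worktop; the stand's walls reach 57 mm above the worktop: lift straight up 60 mm or more. The two boards start parallel, 100 mm apart. Grip across the thickness at mid top edge.
- stand_blue: fixed blue slotted board stand; origin at the centre of its underside, on the worktop. Base 130 (x) by 90 mm (y), 10 mm thick. One slot along x through the centre: floor at 10 mm height, 19 mm wide up to 35 mm, then flaring to a 40 mm mouth at 57 mm height. Same either way round, as is the board. A seated board's centre is 70 mm above the worktop.
- board_green_mid (a point): centre of the loose green chopping board, 180 mm long (x), 15 mm thick (y), 120 mm tall (z, up), 0.3 kg, black dot near a top corner. Starts on edge in a slot of a grey metal draining stand, underside 10 mm above the worktop; the stand's walls reach 57 mm above the worktop: lift straight up 60 mm or more. The two boards start parallel, 100 mm apart. Grip across the thickness at mid top edge.
- stand_green: fixed green slotted board stand; origin at the centre of its underside, on the worktop. Base 130 (x) by 90 mm (y), 10 mm thick. One slot along x through the centre: floor at 10 mm height, 19 mm wide up to 35 mm, then flaring to a 40 mm mouth at 57 mm height. Same either way round, as is the board. A seated board's centre is 70 mm above the worktop.
- shaker_red_mid (a point): centre of the loose seasoning shaker with the red lid: an upright round can 54 mm across and 110 mm tall (lower 80 mm bare metal, top 30 mm red plastic), 0.22 kg, standing on the worktop; the point is half-way up, 55 mm above its underside; its z is up.
- pad_red: the red round coaster for the shaker of that lid colour, fixed to the worktop: 84 mm across, 5 mm thick, flat, with a thin dark ring of 34 mm radius on top; origin at the centre of its underside.
- shaker_yellow_mid (a point): centre of the loose seasoning shaker with the yellow lid: an upright round can 54 mm across and 110 mm tall (lower 80 mm bare metal, top 30 mm yellow plastic), 0.22 kg, standing on the worktop; the point is half-way up, 55 mm above its underside; its z is up.
- pad_yellow: the yellow round coaster for the shaker of that lid colour, fixed to the worktop: 84 mm across, 5 mm thick, flat, with a thin dark ring of 34 mm radius on top; origin at the centre of its underside.
- bowl: bystander: loose empty metal bowl, 130 mm across, 55 mm tall, beyond the work; origin at the centre of its underside. To be left alone.
- tub: bystander: loose white food tub with a green lid, 98 by 138 mm, 50 mm tall, beyond the work; origin at the centre of its underside. To be left alone.
Things that resemble listed ones, but are neither listed nor needed, are in the scene too. There is more than one size of the pad_red; the one meant has the size given above.

How it is judged:
By the outcome, as a careful person would: the job done as asked, in the order asked, and still so for the second after the job is handed in, with the robot touching nothing.
It also fails if it takes over 128 s, if anything falls off the work surface, if the arm or the gripper's body presses on something with over 40 N, if the wrist force passes 120 N, or if a joint passes its speed limit or range.

ROBOT

A 7-joint arm with a two-finger parallel gripper is mounted at the origin on the work surface. World frame = base frame: x ahead of the robot, y to its left, z up, the work surface at z = 0. Lengths are in m, angles in rad, forces in N, time in s.
With the tool pointing down it reaches from about 0.425 to 0.925 m from the base axis. Payload 6.8 kg.
Tool frame: the origin (TCP) lies at the very end of the fingers, on their centre line; the grasp point (between the pads) lies 19 mm behind it (tcp_to_grasp is the distance from the TCP to the grasp point, in m); z points along the fingers, y is the direction in which the jaws open and shut (so a half turn about z gives the same grasp; the last joint's range is limited). The gripper opens to 88 mm and grips with 3 to 60 N. Pads are 20 mm wide; open, the fingers measure 115 mm over their backs; the gripper's body (75 mm by 178 mm) begins 61 mm behind the grasp point.
Start: joints at [1.167, 0.477, 0.022, 1.555, -0.011, 1.109, -0.083], TCP at [0.197, -0.646, 0.183] pointing down, gripper open.
Joint ranges: [-2.96, 2.96], [-0.34, 2.1], [-1.41, 1.46], [0.24, 2.44], [-1.37, 4.51], [0.17, 1.92], [-2.96, 2.96]. Speed limits (rad/s): [2.39, 2.39, 3.14, 3.14, 3.14, 3.14, 3.14].

INTERFACE

Orientations are given as a 3x3 rotation matrix whose columns are the frame's x, y, z axes.
In Python, from rig import reach, move_l, set_joints, open_jaws, grab, pause, solve_ik, observe, camera, IKError, finish_job, tcp_to_grasp gives the robot as it stands. Calls block until the motion is done:
- reach(position, orientation): joint-space move of the TCP to a pose.
- move_l(position, frame=None, speed=0.15, contact_N=None): straight line of the TCP; frame=None keeps the orientation; speed is the mean speed in m/s. With contact_N (N) it stops when the force on the tool has changed by that much, and returns True; else False.
- set_joints(angles): joint-space move.
- open_jaws() and grab(effort=None): open the fingers fully, or close them until they stop; effort is the grip in N (None keeps the last).
- pause(seconds).
- solve_ik(position, orientation): joint angles nearest the present ones, or None.
- observe(): the state.
- camera(name): name is "scene" or "side" or "wrist"; returns a dict with "frame" (420x560x3 uint8, red, green, blue), "intrinsics" (3x3 intrinsics, pixels), "dist" ([k1, k2, p1, p2, k3] as OpenCV has them; the pictures are not rectified), "rvec" (rotation vector, rad) and "tvec" (3), from world to camera coordinates, as OpenCV has them. Camera axes: x right, y down, z forward; pixel columns grow to the right and rows downward; lengths in m; the calibration is good to about 2 mm. A picture is of the moment at which its call begins. There is no depth.
A pose or a line that the arm cannot do raises IKError and nothing moves.
- finish_job(): hands the job in, once; it reports no verdict.
The state is a dict: "time_s": time; "q": joint angles; "qvel": joint speeds; "tau": joint torques, N m; "position": TCP position; "eef_rot": TCP orientation; "ft_force": force on the tool from outside, world axes, zero at the start; "ft_torque": the same for the moment, N m; "opening": finger opening in m.
Only numpy, scipy, OpenCV 4.12 (cv2) and the standard library are available. Lean on these libraries where they do the work, as an engineer would, in place of code of your own. Each camera call takes 0.05 s, during which the arm holds its last target. There are 200 camera calls.

## Working session

There is one attempt and no reset: what is moved stays moved. The work goes in short steps, each a Python script; the robot and the scene stay as the last script left them, time stands still between calls to the robot, and variables do not carry over. Pictures are saved under pics/ and viewed, about 12 in all and at most 16, crops included, and the job is handed in when it is done.

```bash
ls; mkdir -p pics
python3 - <<'E'
from rig import *
import cv2
for n in ("scene","side"):
    c=camera(n); cv2.imwrite(f"pics/{n}0.png",cv2.resize(c["frame"][:,:,::-1],(800,600),interpolation=cv2.INTER_CUBIC))
    print(n,c["intrinsics"].tolist() if hasattr(c["intrinsics"],'tolist') else c["intrinsics"],c["dist"],c["rvec"],c["tvec"])
o=observe();print(o["time_s"],o["eef_rot"],tcp_to_grasp)
E
```

```text
pics
scene [[425.2777372133303, 0.0, 271.2030741201962], [0.0, 425.2777372133303, 200.71607270033655], [0.0, 0.0, 1.0]] [-0.02025059  0.          0.          0.          0.        ] [ 0.90867395  2.48407063 -1.08245563] [ 0.40844846 -0.18233124  1.30503441]
side [[541.2748960274339, 0.0, 296.1711379983855], [0.0, 541.2748960274339, 208.80927460859698], [0.0, 0.0, 1.0]] [-0.01086502  0.          0.          0.          0.        ] [ 0.89545705 -2.25447221  1.29472849] [0.38217542 0.24170585 0.94010402]
0.1 [[ 9.56567360e-01  2.91510857e-01 -5.53306011e-04]
 [ 2.91511364e-01 -9.56566239e-01  1.46797416e-03]
 [-1.01343446e-04 -1.56551115e-03 -9.99998769e-01]] 0.0187
```

View pics/scene0.png

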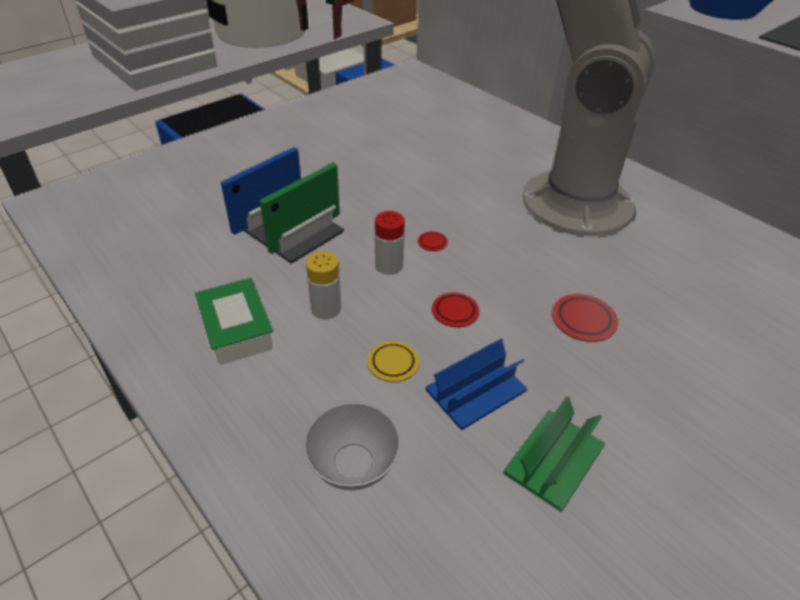

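View pics/side0.png

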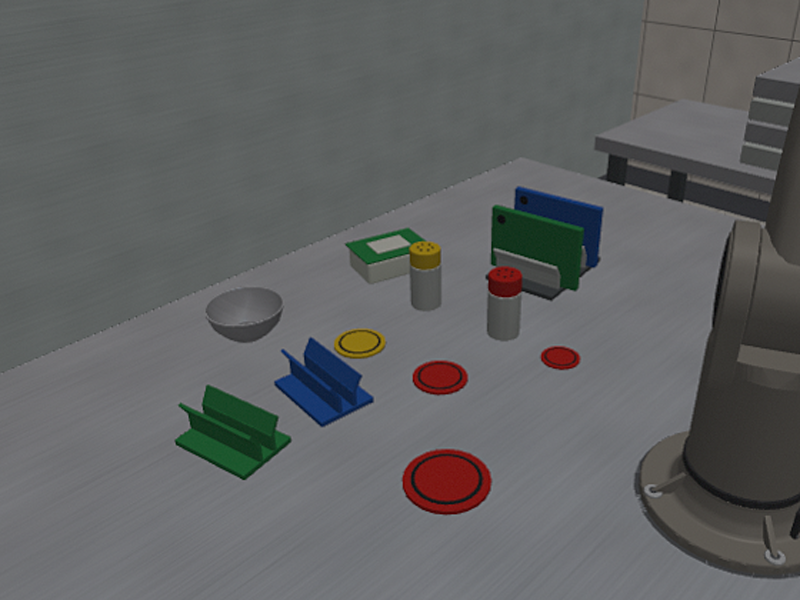

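Scene picture (800 px wide): red coasters at (432,241) small, (455,309) middle and (585,317) large. The yellow coaster is at (394,361), the blue stand at (476,385) and the green stand at (555,455). The red shaker lid is at (390,222), the yellow one at (322,265). The boards sit at about (262,190) and (302,207), and the wall marks and tub stay out of the way. I'll triangulate these and measure the coaster diameters.

```bash
cat > h.py <<'E'
import numpy as np, cv2
from rig import *
def cam(c):
    R=cv2.Rodrigues(np.array(c["rvec"],float))[0]; return np.array(c["intrinsics"]),np.array(c["dist"]),R,np.array(c["tvec"],float).reshape(3)
def norm(c,uv):
    K,D,R,t=cam(c); return cv2.undistortPoints(np.array(uv,float).reshape(-1,1,2),K,D).reshape(-1,2)
def plane(c,uv,z):
    K,D,R,t=cam(c); n=norm(c,uv); d=np.c_[n,np.ones(len(n))]@R; o=-R.T@t
    return o+d*((z-o[2])/d[:,2])[:,None]
def tri(c1,u1,c2,u2):
    P=[np.c_[cam(c)[2],cam(c)[3]] for c in (c1,c2)]
    X=cv2.triangulatePoints(P[0],P[1],norm(c1,u1).T,norm(c2,u2).T); return (X[:3]/X[3]).T
def proj(c,X):
    K,D,R,t=cam(c); return cv2.projectPoints(np.array(X,float).reshape(-1,1,3),np.array(c["rvec"],float),t,K,D)[0].reshape(-1,2)
def save(img,name): cv2.imwrite("pics/"+name,img[:,:,::-1])
def down(yaw): # jaw (tool y) along yaw+90deg ; tool x along yaw
    c,s=np.cos(yaw),np.sin(yaw); return np.array([[c,s,0],[s,-c,0],[0,0,-1.]])
E
python3 - <<'E'
from h import *
np.set_printoptions(precision=4,suppress=True)
s,d=camera("scene"),camera("side")
pts={"padS":((432,241),(560,357)),"padM":((455,309),(440,377)),"padL":((585,317),(447,481)),"padY":((394,361),(360,343)),
"lidR":((390,218),(505,273)),"lidY":((322,259),(426,247)),
"bluTL":((223,187),(515,189)),"bluTR":((299,151),(601,207)),"grnTL":((262,203),(491,207)),"grnTR":((338,166),(582,226)),
"sbL":((427,388),(275,384)),"sbB":((463,427),(323,422)),"sbR":((526,388),(372,400)),
"sgL":((505,466),(176,441)),"sgB":((563,508),(245,476)),"sgR":((604,443),(290,440)),}
for k,(a,b) in pts.items():
    X=tri(s,np.array(a)*.7,d,np.array(b)*.7)[0]; e=np.r_[proj(s,X)[0]-np.array(a)*.7,proj(d,X)[0]-np.array(b)*.7]
    print(k,X,np.abs(e).max().round(1))
# coasters by colour contours on the plane z=5mm
for nm,c in (("scene",s),("side",d)):
    hsv=cv2.cvtColor(c["frame"],cv2.COLOR_RGB2HSV)
    for col,m in (("red",((hsv[...,0]<8)|(hsv[...,0]>172))),("yel",(hsv[...,0]>18)&(hsv[...,0]<32))):
        m=(m&(hsv[...,1]>120)&(hsv[...,2]>70)).astype(np.uint8)
        for q in cv2.findContours(m,cv2.RETR_EXTERNAL,cv2.CHAIN_APPROX_NONE)[0]:
            if len(q)<25: continue
            P=plane(c,q.reshape(-1,2),.005)[:,:2].astype(np.float32); (x,y),r=cv2.minEnclosingCircle(P)
            print(nm,col,q.mean((0,1))/.7,"c",x,y,"diam",2*r)
E
```

```text
padS [ 0.3333 -0.1026  0.0006] 0.2
padM [0.4347 0.0629 0.0014] 0.0
padL [0.2761 0.2214 0.0018] 0.2
padY [0.5932 0.0829 0.0015] 0.4
lidR [ 0.4457 -0.1006  0.1102] 0.0
lidY [ 0.6037 -0.086   0.1099] 0.2
bluTL [ 0.6302 -0.36    0.1232] 0.6
bluTR [ 0.4507 -0.3762  0.1281] 1.8
grnTL [ 0.6064 -0.2608  0.1269] 0.4
grnTR [ 0.4267 -0.2791  0.1307] 2.1
sbL [0.612  0.2056 0.0125] 16.2
sbB [ 0.5549  0.2055 -0.0716] 2.6
sbR [0.4552 0.2215 0.0059] 14.7
sgL [0.6131 0.3684 0.0016] 19.5
sgB [ 0.5396  0.38   -0.0674] 11.5
sgR [0.4598 0.3637 0.0224] 17.7
scene red [584.2989 317.0767] c 0.27991265058517456 0.2205841988325119 diam 0.11095207929611206
scene red [454.9464 309.2679] c 0.4378984272480011 0.0643208771944046 diam 0.08424220234155655
scene red [432.1429 240.7143] c 0.33643484115600586 -0.09886839985847473 diam 0.061496611684560776
scene red [388.993  224.7775] c 0.36736229062080383 -0.1921902596950531 diam 0.09534116834402084
scene yel [392.7778 360.7778] c 0.5961431264877319 0.0839487835764885 diam 0.08422035723924637
scene yel [321.8763 267.3774] c 0.5487509369850159 -0.17390388250350952 diam 0.09200416505336761
side red [445.7143 481.3462] c 0.2759312391281128 0.22203093767166138 diam 0.11603555828332901
side red [439.254  377.0159] c 0.4329148530960083 0.06626563519239426 diam 0.0858924612402916
side red [559.9539 357.212 ] c 0.3312096893787384 -0.09723249822854996 diam 0.06342774629592896
side red [504.4015 281.6216] c 0.5520244240760803 -0.2335113286972046 diam 0.11735346168279648
side yel [359.216  342.8223] c 0.5926976203918457 0.0856354832649231 diam 0.08709601312875748
side yel [424.3304 254.4866] c 0.7341085076332092 -0.21155977249145508 diam 0.12004651129245758
```

The middle red coaster (455,309) is the one meant: it measures 84 mm, against 61 and 111 mm for the other two. Next I'll look down with the wrist camera at the boards and the stands.

Run:
```python
from h import *
import json
np.set_printoptions(precision=4,suppress=True)
s,d=camera("scene"),camera("side")
for c in (s,d): R,t=cam(c)[2:]; print("campos",-R.T@t)
f=.7
print("blue scene",plane(s,np.array([(427,388),(463,427),(526,388)])*f,.01)[:,:2].tolist())
print("blue side",plane(d,np.array([(275,384),(323,422),(372,400)])*f,.01)[:,:2].tolist())
print("grn scene",plane(s,np.array([(505,466),(563,508),(604,443)])*f,.01)[:,:2].tolist())
print("grn side",plane(d,np.array([(176,441),(245,476),(290,440)])*f,.01)[:,:2].tolist())
p=observe()["position"]; move_l([p[0],p[1],.35],speed=.3)
def look(n,xy,z,yaw):
    for dz in (0,-.05,-.1):
        try: reach([*xy,z+dz],down(yaw)); break
        except IKError as e: print(n,e)
    c=camera("wrist"); R,t=cam(c)[2:]; print(n,observe()["position"],"cam",-R.T@t,observe()["time_s"])
    save(cv2.resize(c["frame"],(784,588),interpolation=cv2.INTER_CUBIC),n+".png"); np.savez(n+".npz",**c)
look("wb",(.53,-.30),.42,.09)
look("ws",(.52,.29),.42,0.)
print(plane(dict(np.load("ws.npz")),[(0,0),(560,420)],0))
```

```text
campos [1.0161 0.5564 0.7491]
campos [-0.2159  0.7572  0.6843]
blue scene [[0.5949947987956794, 0.1620644721258247], [0.6032865649779414, 0.2466380471504594], [0.4795347649604471, 0.2593494612840604]]
blue side [[0.5942830699240431, 0.24935195904360996], [0.47334111151550046, 0.2578881081985986], [0.4600128902342076, 0.17840610608118235]]
grn scene [[0.6044901305845107, 0.32784787700482965], [0.5930659307500042, 0.4173410602656136], [0.47025211760380836, 0.39414158137722116]]
grn side [[0.5876038538269623, 0.41781594932289107], [0.46283570796390666, 0.393726408238964], [0.4765343321600037, 0.31223527436759707]]
wb [ 0.5292 -0.3015  0.4197] cam [ 0.6066 -0.2948  0.6218] 2.825
ws [0.5208 0.2888 0.4199] cam [0.5983 0.2884 0.6221] 4.9917
[[ 0.751   0.7004  0.    ]
 [-0.0181 -0.2855  0.    ]]
```

View pics/wb.png

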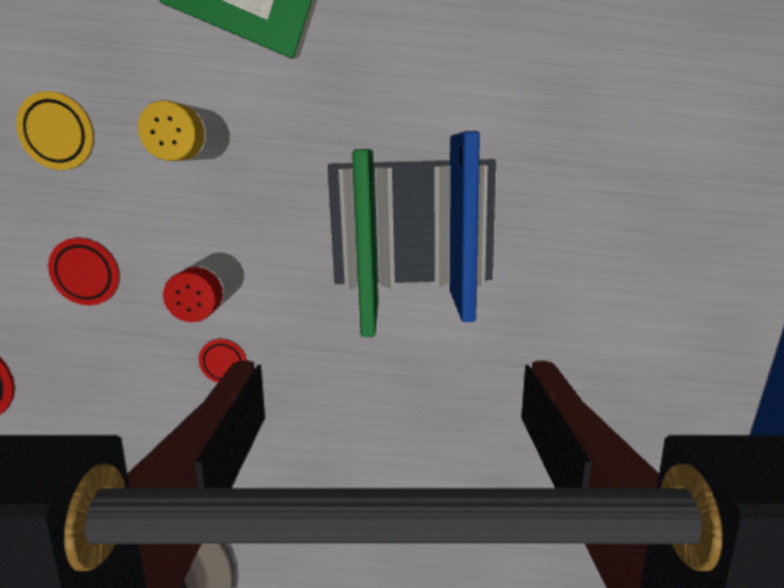

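View pics/ws.png

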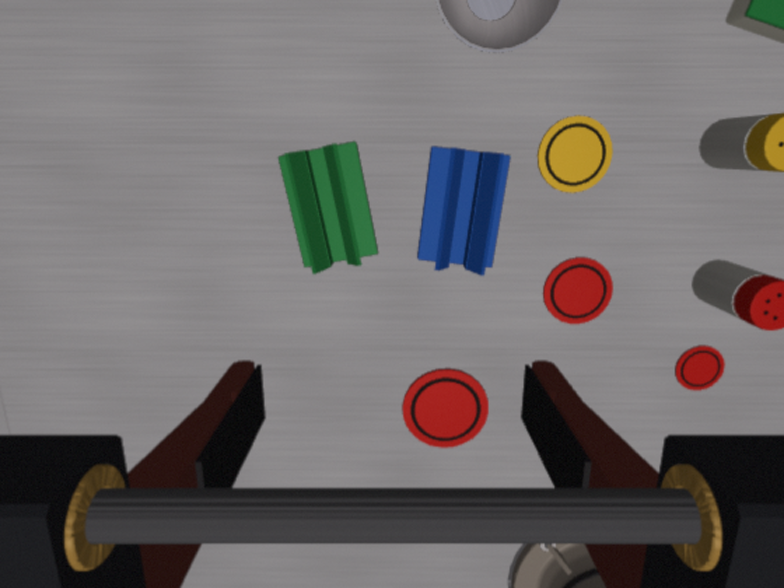

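Wrist pictures: the board top edges run (363,150)–(368,335) for green and (470,132)–(469,320) for blue. The stands are at (327,207) for green and (464,209) for blue. I'll fit the stand poses by silhouette over all three cameras, and take the boards from their top faces.

```bash
cat > fit.py <<'E'
from h import *
from scipy.optimize import minimize
np.set_printoptions(precision=4,suppress=True)
def box(x0,x1,y0,y1,z0,z1): return np.array([(x,y,z) for x in(x0,x1) for y in(y0,y1) for z in(z0,z1)])
def prism(prof,L=.065): return np.array([(x,y,z) for x in(-L,L) for y,z in prof])
T=.005
parts=[box(-.065,.065,-.045,.045,0,.01)]
for s in(1,-1):
    parts+=[prism([(s*.0095,.01),(s*(.0095+T),.01),(s*.0095,.035),(s*(.0095+T),.035)]),prism([(s*.0095,.035),(s*(.0095+T),.035),(s*.02,.057),(s*(.02+T),.057)])]
def place(P,v): c,s=np.cos(v[2]),np.sin(v[2]); return np.c_[v[0]+c*P[:,0]-s*P[:,1],v[1]+s*P[:,0]+c*P[:,1],P[:,2]]
def render(c,v,S=4):
    m=np.zeros((420*S,560*S),np.uint8)
    for P in parts: cv2.fillConvexPoly(m,cv2.convexHull(((proj(c,place(P,v))+.5)*S).astype(np.int32)),255)
    return cv2.resize(m,(560,420),interpolation=cv2.INTER_AREA)/255.
def cmask(c,h,v=None):
    q=cv2.cvtColor(c["frame"],cv2.COLOR_RGB2HSV); m=((abs(q[...,0].astype(int)-h)<14)&(q[...,1]>110)&(q[...,2]>25)).astype(np.uint8)
    if v is not None:
        r=np.zeros_like(m); u=proj(c,[[v[0],v[1],.03]])[0]; cv2.circle(r,tuple(int(a) for a in u),75,1,-1); m=m*r
        n,l,st,ce=cv2.connectedComponentsWithStats(m); m=(l==1+np.argmin(np.linalg.norm(ce[1:]-u,axis=1)-st[1:,4]*.02)).astype(float)
    return m
E
python3 - <<'E'
from fit import *
s,d,w=camera("scene"),camera("side"),camera("wrist")
B=dict(np.load("wb.npz"))
for n,h,v0 in (("blue",110,(.533,.211,-.09)),("green",65,(.533,.366,.19))):
    for cs in ([s,d],[w],[s,d,w]):
        M=[cmask(c,h,v0) for c in cs]
        f=lambda v:sum(abs(render(c,v)-m).sum()/m.sum() for c,m in zip(cs,M))
        r=minimize(f,v0,method="Nelder-Mead",options=dict(initial_simplex=[v0]+[np.array(v0)+e for e in np.diag([.01,.01,.08])],xatol=2e-4,fatol=1e-4))
        print(n,len(cs),r.x,r.fun/len(cs),[m.sum() for m in M])
q=lambda L:plane(B,np.array(L)/1.4,.13)[:,:2]
for n,L in (("green",[(354,151),(372,149),(376,335),(361,336)]),("blue",[(464,133),(478,132),(475,320),(463,320)])):
    P=q(L); dx=(P[0]+P[1]-P[2]-P[3])/2; print(n,P.tolist(),"c",P.mean(0),"len",np.linalg.norm(dx),"yaw",np.arctan2(dx[1],dx[0]))
for n,L in (("lidR",[(193,294)]),("lidY",[(170,130)])): print(n,plane(B,np.array(L)/1.4,.11)[0])
for n,L in (("padR",[(84,271)]),("padY",[(55,130)])): print(n,"wb",plane(B,np.array(L)/1.4,.005)[0])
for n,L in (("padR",[(578,290)]),("padY",[(575,153)])): print(n,"ws",plane(w,np.array(L)/1.4,.005)[0])
f=B["frame"][85:250,220:365]; save(cv2.resize(f,None,fx=3.6,fy=3.6,interpolation=cv2.INTER_CUBIC),"crop_b.png")
E
```

```text
blue 2 [ 0.5354  0.2072 -0.1139] 0.07737503369021578 [np.float64(2326.0), np.float64(2237.0)]
blue 1 [ 0.5341  0.2075 -0.1218] 0.03718003020540531 [np.float64(4583.0)]
blue 3 [ 0.535   0.2072 -0.1112] 0.06520041704519146 [np.float64(2326.0), np.float64(2237.0), np.float64(4583.0)]
green 2 [0.539  0.3614 0.1672] 0.2549308110774884 [np.float64(2090.0), np.float64(2946.0)]
green 1 [0.5378 0.3618 0.1785] 0.05084435895436389 [np.float64(4526.0)]
green 3 [0.5379 0.3616 0.1814] 0.18751509441778683 [np.float64(2090.0), np.float64(2946.0), np.float64(4526.0)]
green [[0.6031004695386862, -0.2606815111435248], [0.6062422229110191, -0.27666312622479605], [0.43001491516027995, -0.2942447711644955], [0.42765329913272493, -0.2794657094616919]] c [ 0.5168 -0.2778] len 0.17677486610279433 yaw 0.10304144614866782
blue [[0.6270483679721732, -0.3572162230761162], [0.6289809158094108, -0.3695200917936222], [0.45421721621294875, -0.3902117328824144], [0.45317790788065226, -0.37842928564923667]] c [ 0.5409 -0.3738] len 0.17557176701447388 yaw 0.11962290885513135
lidR [ 0.4504 -0.1066  0.11  ]
lidY [ 0.6065 -0.0886  0.11  ]
padR wb [0.4356 0.0617 0.005 ]
padY wb [0.5951 0.081  0.005 ]
padR ws [0.4357 0.0631 0.005 ]
padY ws [0.5955 0.0823 0.005 ]
```

View pics/crop_b.png

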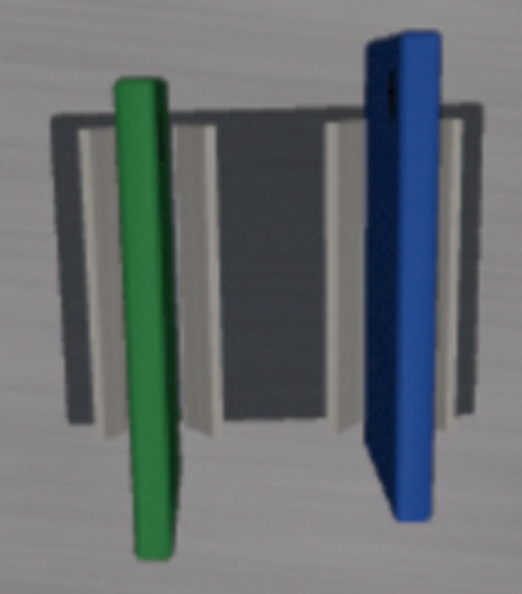

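The crop shows the top faces: green corners (116,80),(167,80),(172,558),(137,558) and blue (403,33),(440,33),(431,520),(397,520). I'll pick the blue board first and check it from the stand side before lowering.

Run:
```python
from fit import *
B=dict(np.load("wb.npz"))
res={}
for n,L in (("green",[(116,80),(167,80),(172,558),(137,558)]),("blue",[(403,33),(440,33),(431,520),(397,520)])):
    P=plane(B,np.array(L)/3.6+(220,85),.13)[:,:2]; dx=(P[0]+P[1]-P[2]-P[3])/2
    res[n]=(P.mean(0),np.arctan2(dx[1],dx[0])); print(n,res[n],np.linalg.norm(dx))
yaw=.105; c=res["blue"][0]
reach([*c,.25],down(yaw)); 
print(move_l([*c,.096],speed=.12,contact_N=8)); grab(20); o=observe()
print(o["opening"],o["position"],o["ft_force"],o["time_s"])
save(camera("wrist")["frame"],"grip_b.png")
```

```text
green (array([ 0.5164, -0.2776]), np.float64(0.10048358688017187)) 0.1772008493220069
blue (array([ 0.5405, -0.3743]), np.float64(0.11512489956001426)) 0.17737983439487037
False
0.0005984312002415384 [ 0.5405 -0.3743  0.096 ] [ 0.4734 -0.7992  0.9487] 10.35
```

View pics/grip_b.png

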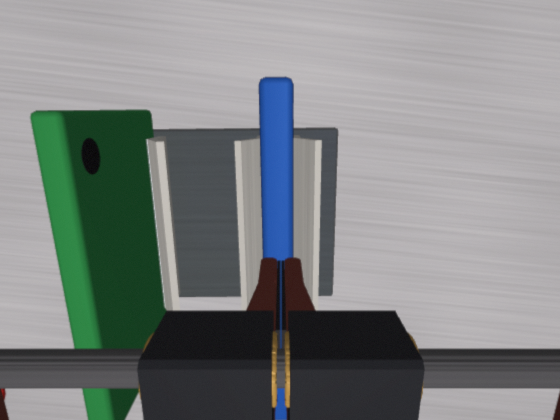

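The fingers read shut (0.6 mm) with the tips at (280,262), so the board doesn't seem to be between the pads. I'll check the geometry in this view and in the side views.

Run:
```python
from fit import *
w=camera("wrist"); p=observe()["position"]
print("tcp",proj(w,[p,p+[0,0,.0187],p+[0,0,.05]]))
for z in (.13,.1,.08,.06):
  X=place(box(-.09,.09,-.0075,.0075,z,z),(.5405,-.3743,.105)); print(z,proj(w,X)[[4,6]])
a,b=[camera(n)["frame"] for n in("scene","side")]
ca=cv2.resize(a[60:190,120:260],None,fx=2.8,fy=2.8); cb=cv2.resize(b[60:190,300:440],None,fx=2.8,fy=2.8)
save(np.hstack([ca,cb]),"grip_c.png")
```

```text
tcp [[279.6525 247.9547]
 [279.6001 260.6427]
 [279.4873 287.9441]]
0.13 [[297.3672  76.8181]
 [261.7347  76.8055]]
0.1 [[294.7245  81.6012]
 [264.5872  81.5908]]
0.08 [[293.3733  84.0467]
 [266.0457  84.0374]]
0.06 [[292.2525  86.0751]
 [267.2553  86.0667]]
```

View pics/grip_c.png

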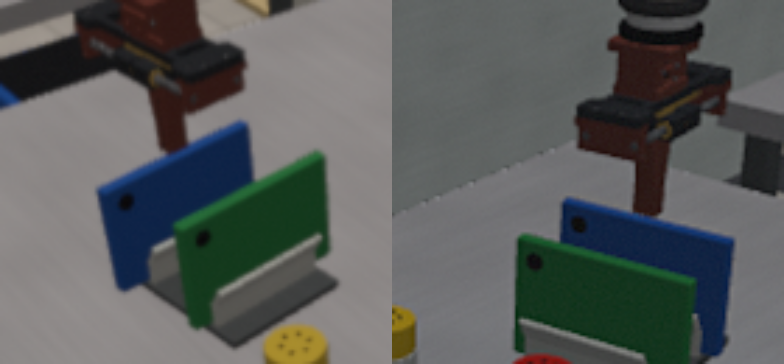

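Run:
```python
from fit import *
s,d=camera("scene"),camera("side"); p=observe()["position"]
print(p,"pred px",proj(s,[p]),proj(d,[p]), "crop",(proj(s,[p])-[120,60])*2.8,(proj(d,[p])-[300,60])*2.8+[392,0])
print(tri(s,[(182.5,113.6)],d,[(391.4,136)]))
A=(105,188);B=(246,123);A2=(566,201);B2=(732,239)
f=lambda u:np.array(u)/2.8+[120,60]; g=lambda u:(np.array(u)-[392,0])/2.8+[300,60]
print(tri(s,[f((100,189)),f((248,124))],d,[g((563,201)),g((732,239))]))
X=np.array([(x,y,.13) for x,y in place(box(-.09,.09,-.0075,.0075,0,0),(.5405,-.3743,.105))[::2,:2]])
print((proj(s,X)-[120,60])*2.8,(proj(d,X)-[300,60])*2.8+[392,0])
```

```text
[ 0.5405 -0.3743  0.096 ] pred px [[183.6711 124.9304]] [[389.5862 149.1161]] crop [[178.2789 181.8052]] [[642.8415 249.5251]]
[[ 0.5387 -0.3747  0.1328]]
[[ 0.6283 -0.3623  0.1279]
 [ 0.4499 -0.3802  0.1281]]
[[239.6618 116.1377]
 [249.1675 121.3379]
 [ 92.4704 185.4902]
 [101.771  191.6067]] [[735.7218 235.6798]
 [728.2468 240.953 ]
 [568.2684 193.7168]
 [560.122  198.3572]]
```

The visible fingertip triangulates to z≈0.133, although the TCP reads 0.096. Either the board's edge hides the tip or the fingers really end about 35 mm short of the reported TCP. I'll lift clear and measure the tip in open view.

Run:
```python
from fit import *
p=observe()["position"]; move_l([p[0],p[1],.25],speed=.2)
s,d=camera("scene"),camera("side"); p=observe()["position"]
u,v=[proj(c,[p])[0].round().astype(int) for c in(s,d)]; print(p,u,v)
k=5
save(np.hstack([cv2.resize(c["frame"][q[1]-60:q[1]+40,q[0]-40:q[0]+40],None,fx=k,fy=k,interpolation=cv2.INTER_CUBIC) for c,q in((s,u),(d,v))]),"tip.png")
w=camera("wrist");print(proj(w,[p,p+[0,0,.035],p+[.01,.001,.035]]))
```

```text
[ 0.5396 -0.3739  0.2481] [176  74] [394  94]
[[279.7069 247.9992]
 [279.4752 273.9545]
 [279.5802 254.7388]]
```

View pics/tip.png

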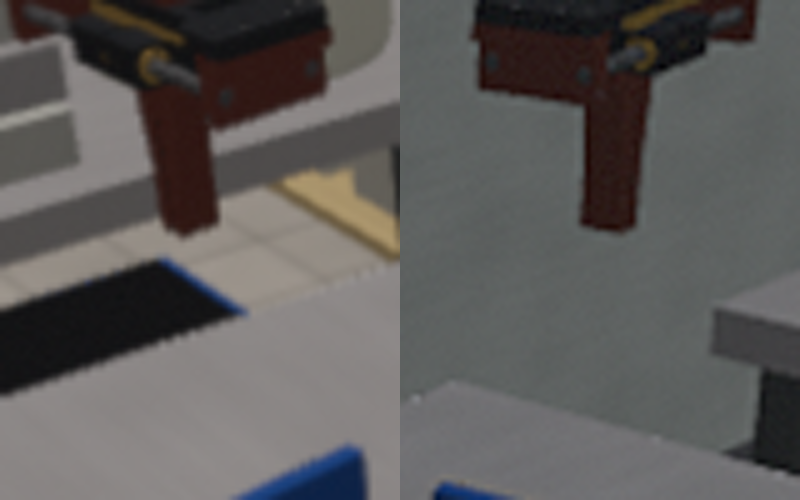

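In open view the tip is at (190,228) in the left panel and (610,225) in the right one, while the reported TCP projects to (200,300) and (600,300). So the fingers really do end short of the TCP. I'll compute the offset and grasp accordingly.

Run:
```python
from fit import *
s,d=camera("scene"),camera("side"); p=observe()["position"]
t=tri(s,[(174.0,59.6)],d,[(396,79)])[0]; off=t-p; print(t,off)
assert .025<off[2]<.05
open_jaws()
c=(.5405,-.3743)
reach([*c,.2],down(.108))
print(move_l([*c,.103-off[2]],speed=.12,contact_N=8)); grab(25); o=observe()
print(o["opening"],o["position"],o["ft_force"],o["time_s"])
```

```text
[ 0.5384 -0.3767  0.2863] [-0.0016 -0.0026  0.0375]
False
0.015050400107539217 [ 0.5405 -0.3743  0.0654] [0.6814 0.1555 0.7659] 15.8917
```

Run:
```python
from fit import *
move_l([.5405,-.3743,.25],speed=.2)
reach([.535,.2073,.25],down(-.115))
move_l([.535,.2073,.145],speed=.2)
o=observe();print(o["opening"],o["position"],o["ft_force"],o["time_s"])
ims=[]
for n in("scene","side"):
    c=camera(n); u=proj(c,[[.535,.207,.1]])[0].astype(int); ims.append(cv2.resize(c["frame"][u[1]-65:u[1]+65,u[0]-65:u[0]+65],(400,400),interpolation=cv2.INTER_CUBIC))
save(np.hstack(ims),"pre_b.png")
```

```text
0.01496984442939797 [0.5358 0.2076 0.1459] [ 0.2573  0.1996 -3.4072] 19.7333
```

View pics/pre_b.png

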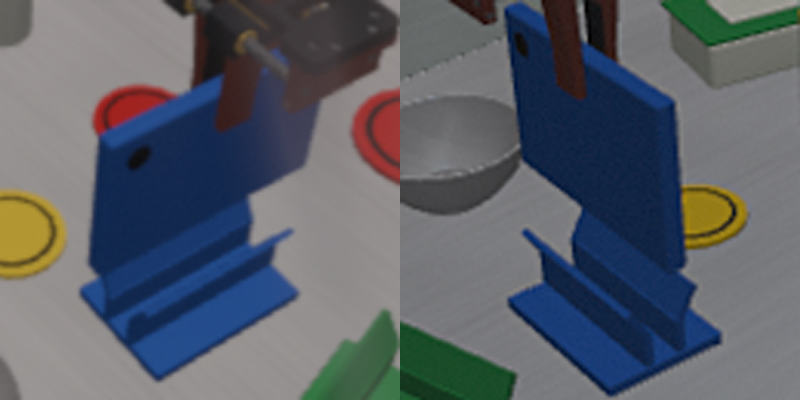

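The blue board hangs level above the slot, dot end at (137,157), and is lined up with the stand in both views. I'll lower it under contact guard.

Run:
```python
from fit import *
print(move_l([.535,.2073,.062],speed=.06,contact_N=12)); o=observe()
print(o["position"],o["ft_force"],o["ft_torque"],o["time_s"])
```

```text
True
[0.5348 0.2076 0.0652] [-1.1213  0.2712  3.9594] [-0.0152  0.093  -0.0232] 21.0583
```

Contact came at TCP z 0.0652 against 0.0654 expected for a seated board. Releasing it and fetching green.

Run:
```python
from fit import *
open_jaws(); move_l([.535,.2073,.25],speed=.25)
c=(.5164,-.2776)
reach([*c,.25],down(.102))
print(move_l([*c,.0654],speed=.12,contact_N=8)); grab(25); o=observe()
print(o["opening"],o["position"],o["ft_force"],o["time_s"])
assert .013<o["opening"]<.018
move_l([*c,.25],speed=.2)
g=(.5379,.3617)
reach([*g,.25],down(.179)); move_l([*g,.145],speed=.2)
o=observe();print(o["opening"],o["position"],o["ft_force"],o["time_s"])
ims=[]
for n in("scene","side"):
    c=camera(n); u=proj(c,[[.535,.30,.08]])[0].astype(int); u=np.clip(u,85,[475,335]); ims.append(cv2.resize(c["frame"][u[1]-85:u[1]+85,u[0]-85:u[0]+85],(400,400),interpolation=cv2.INTER_CUBIC))
save(np.hstack(ims),"pre_g.png")
```

```text
False
0.014925450482433676 [ 0.5163 -0.2771  0.0654] [-1.2388  0.7863  0.8612] 27.7083
0.014753745487714482 [0.5384 0.3623 0.1461] [ 0.0972 -0.2581 -2.884 ] 31.7417
```

View pics/pre_g.png

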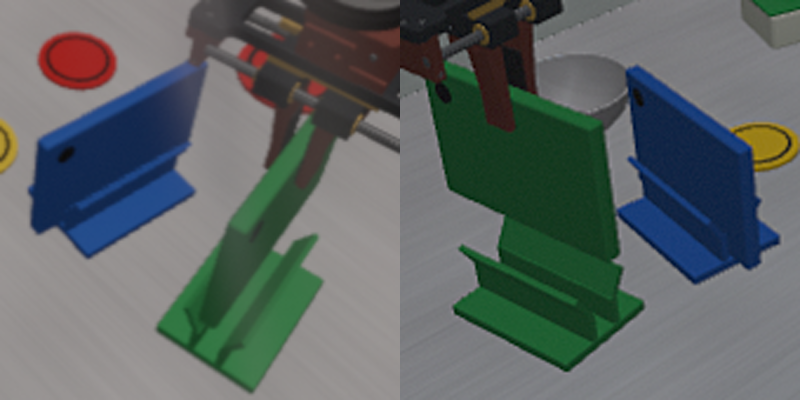

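Blue is seated in its stand, left panel (110,160). Green hangs aligned over its slot. I'll lower and release it, then look over the shakers.

Run:
```python
from fit import *
g=(.5379,.3617)
print(move_l([*g,.062],speed=.06,contact_N=12)); o=observe()
print(o["position"],o["ft_force"],o["ft_torque"],o["time_s"])
if o["position"][2]<.0675:
    open_jaws(); move_l([*g,.25],speed=.25)
    reach([.46,-.09,.30],down(0.)); c=camera("wrist"); np.savez("wk.npz",**c)
    save(cv2.resize(c["frame"],(784,588),interpolation=cv2.INTER_CUBIC),"wk.png"); print(observe()["time_s"],observe()["position"])
```

```text
True
[0.5376 0.3621 0.0653] [0.6274 0.5076 5.1584] [ 0.0173  0.0377 -0.0052] 33.0667
36.8917 [ 0.4604 -0.0888  0.3   ]
```

View pics/wk.png

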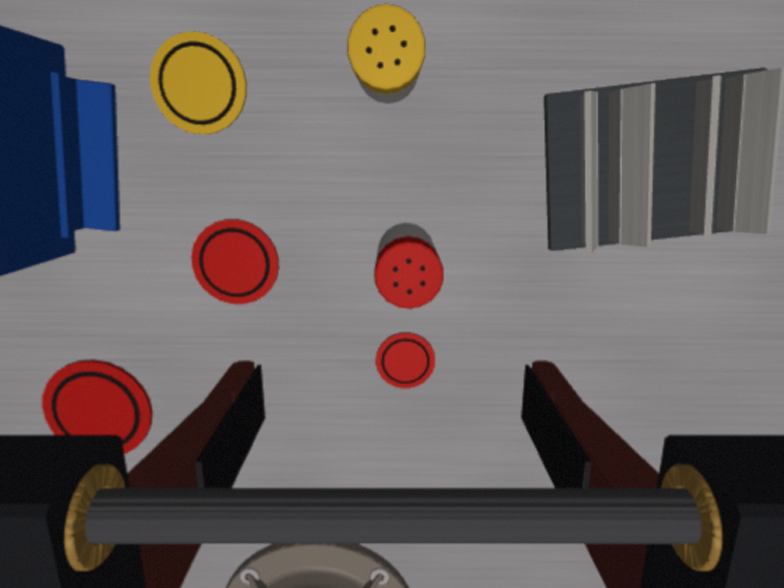

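Green seated at 0.0653. In this view the red lid centre is at (409,275), the yellow at (386,47), the red coaster at (235,261) and the yellow coaster at (198,83). The small red coaster at (405,360) and the large one at (97,408) are decoys.

Run:
```python
from fit import *
W=dict(np.load("wk.npz"))
lid=plane(W,np.array([(409,275),(386,47)])/1.4,.11)[:,:2]; pad=plane(W,np.array([(235,261),(198,83)])/1.4,.005)[:,:2]
print(lid,pad)
pad=(pad+[(.4357,.0626),(.5953,.0818)])/2
def mv(a,b):
    R=down(0.)
    reach([*a,.16],R); t=move_l([*a,.02],speed=.12,contact_N=8); 
    if t: print("touch",observe()["position"]); return
    grab(25); o=observe(); print(o["opening"],o["position"],o["ft_force"])
    if not .05<o["opening"]<.058: print("bad grip"); return
    move_l([*a,.09],speed=.15); move_l([*b,.09],speed=.2); move_l([*b,.035],speed=.1)
    print(move_l([*b,.019],speed=.04,contact_N=6)); o=observe(); print(o["position"],o["ft_force"],o["opening"])
    open_jaws(); move_l([*b,.16],speed=.2); print(observe()["time_s"])
mv(lid[0],pad[0])
w=camera("wrist"); np.savez("wr.npz",**w)
mv(lid[1],pad[1])
reach([.46,.06,.35],down(0.)); w=camera("wrist"); np.savez("wf.npz",**w)
save(cv2.resize(w["frame"],(784,588),interpolation=cv2.INTER_CUBIC),"wf.png"); print(observe()["time_s"])
```

```text
[[ 0.4468 -0.102 ]
 [ 0.6056 -0.0845]] [[0.4359 0.0625]
 [0.5947 0.0817]]
0.05370629712442618 [ 0.4469 -0.1018  0.0201] [-0.201   0.9686  1.3142]
True
[0.4366 0.0628 0.024 ] [ 0.7346 -0.8158 -1.9376] 0.05378373769864975
43.625
0.05352840694829989 [ 0.6057 -0.0845  0.0201] [-0.0521  0.0828  0.8512]
True
[0.5959 0.0823 0.0242] [0.4847 0.3608 1.4564] 0.05398543760724746
50.7
51.6833
```

View pics/wf.png

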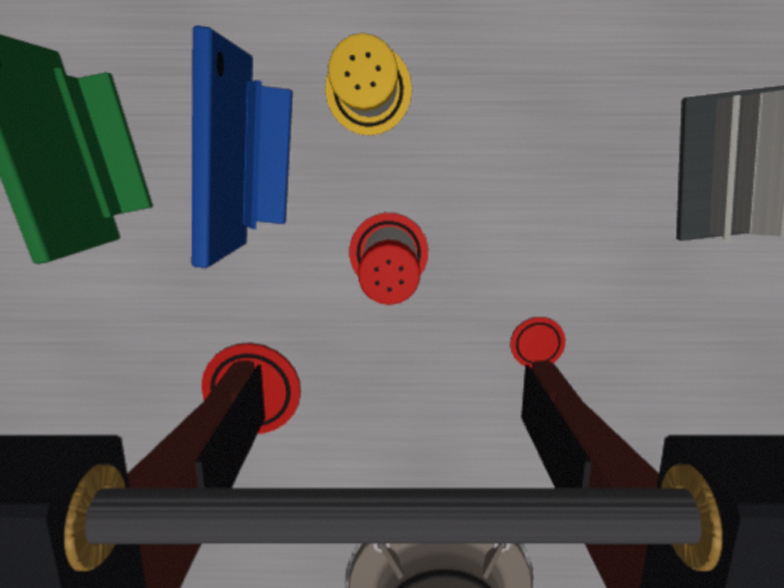

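Both shakers stand on their coasters: yellow lid (363,71), red lid (389,275). I'll retreat and run final checks against the fixed cameras.

Run:
```python
from fit import *
W=dict(np.load("wf.npz"))
print("lids R,Y",plane(W,np.array([(389,274),(363,71)])/1.4,.115)[:,:2].tolist())
print("pads R,Y",plane(W,np.array([(389,251),(369,92)])/1.4,.005)[:,:2].tolist())
P=plane(W,np.array([(192,27),(209,29),(207,266),(193,266)])/1.4,.13); print("blue board",P.mean(0))
reach([.45,-.45,.4],down(0.))
s,d=camera("scene"),camera("side")
ims=[]
for c in(s,d):
    im=c["frame"].copy()
    for col,v in(((255,255,0),(.535,.2073,-.115)),((255,0,255),(.5379,.3617,.179))):
        cv2.polylines(im,[cv2.convexHull(proj(c,place(box(-.09,.09,-.0075,.0075,.01,.13),v)).astype(np.float32)).round().astype(np.int32)],True,col)
    ims.append(im[130:370,110:510] if c is s else im[130:370,100:500])
save(np.hstack(ims),"fin.png"); print(observe()["time_s"])
```

```text
lids R,Y [[0.4367333991178583, 0.061654323205714956], [0.5957779104618045, 0.08110146856917497]]
pads R,Y [[0.43604388891447887, 0.06234189237143483], [0.5917112174308709, 0.08127394744507509]]
blue board [0.5347 0.2067 0.13  ]
53.6417
```

View pics/fin.png

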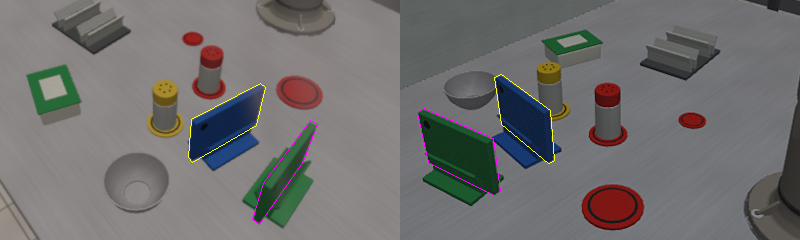

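The predicted seated-board outlines match both boards in both views, the shakers are centred and upright, and the bowl and tub are in place.

```bash
python3 -c "
from rig import *
finish_job()"
```

```text
the job is handed in; nothing more can be done
```

The job is done and handed in at about 54 s of the 128 s allowed. Both boards are on edge in the stands of their own colour, and both shakers are on their matching coasters. For red I used the 84 mm coaster; the other two red ones measured about 61 and 111 mm.

**What went wrong:** my first grasp of the blue board closed on nothing, just above it. Triangulating the fingertip from two cameras showed that the fingers end about 37 mm short of the reported TCP, which disagrees with the tool description. I corrected all later grasps for this, and nothing appeared to be disturbed.

**Last checks:**
- **Boards:** contact came at tool heights of 65.2 mm (blue) and 65.3 mm (green), against 65.4 mm expected for fully seated. The outlines of seated boards drawn over both fixed views matched both boards.
- **Red shaker:** its lid is within about 1 mm of the coaster's centre.
- **Yellow shaker:** it is within about 1 mm of the coaster centre measured earlier. The last view put it about 4 mm off in x, but there the shaker hid part of the coaster, so I trust the earlier figure more.
- **Everything else:** all pieces were released and upright and the arm was clear. The bowl and tub looked unmoved by eye; I did not measure them.

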